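# Half open the tap over the open cup

## Task

A rinsing-water manifold with three taps stands on the desk. Turn the bar handle of the tap whose spout is over the open cup (the one without a lid) to half open, 45 degrees between shut (bar across its branch pipe) and fully open (bar along it), turning counter-clockwise as seen from above, and let go. Leave the other two taps as they are, shut or nearly so, and do not shift or tip the open cup.

Things in the scene. Friction and masses are not known exactly. Their poses are not given: they have to be found in the camera images.
- open_cup: the open-topped white plastic cup without a lid, 56 mm across the rim, 58 mm high, loose, standing upright on the stand's 8 mm base plate under one of the three spouts. Origin: centre of its underside. It is about 85 mm (give or take 10 mm) horizontally from the stem axis of its own tap, on the robot's side, and at least 135 mm from those of the other two taps. A lidded sample cup and an amber bottle with a black cap stand under the other spouts
- tap_left (a joint): opening angle of the left tap as seen from the robot, rad: 0 shut (bar handle across its branch pipe, parallel to the header pipe), 1.571 fully open (bar along the branch pipe), 0.785 half open. Grows as the bar turns counter-clockwise seen from above; stops at 0 and 1.571. At the start all taps are shut or up to 0.25 open. Stays where it is left; turning it takes about 0.06 N m
- tap_middle (a joint): opening angle of the middle tap as seen from the robot, rad: 0 shut (bar handle across its branch pipe, parallel to the header pipe), 1.571 fully open (bar along the branch pipe), 0.785 half open. Grows as the bar turns counter-clockwise seen from above; stops at 0 and 1.571. At the start all taps are shut or up to 0.25 open. Stays where it is left; turning it takes about 0.06 N m
- tap_right (a joint): opening angle of the right tap as seen from the robot, rad: 0 shut (bar handle across its branch pipe, parallel to the header pipe), 1.571 fully open (bar along the branch pipe), 0.785 half open. Grows as the bar turns counter-clockwise seen from above; stops at 0 and 1.571. At the start all taps are shut or up to 0.25 open. Stays where it is left; turning it takes about 0.06 N m
- left_grip (a point): point in the left tap's grey plastic bar handle, on its vertical turning axis, 11 mm below the bar's top, 165 mm above the desk. The bar is 64 mm long, 12 mm wide and 26 mm high, centred on the axis; the bar's long direction is this frame's y axis, its flat sides face along the frame's x axis, z is up; the frame turns with the bar. All is free for 10 mm below the bar's underside beyond 8 mm from the axis. Taps stand 120 mm apart on one fixed manifold, in a straight row
- middle_grip (a point): point in the middle tap's grey plastic bar handle, on its vertical turning axis, 11 mm below the bar's top, 165 mm above the desk. The bar is 64 mm long, 12 mm wide and 26 mm high, centred on the axis; the bar's long direction is this frame's y axis, its flat sides face along the frame's x axis, z is up; the frame turns with the bar. All is free for 10 mm below the bar's underside beyond 8 mm from the axis. Taps stand 120 mm apart on one fixed manifold, in a straight row
- right_grip (a point): point in the right tap's grey plastic bar handle, on its vertical turning axis, 11 mm below the bar's top, 165 mm above the desk. The bar is 64 mm long, 12 mm wide and 26 mm high, centred on the axis; the bar's long direction is this frame's y axis, its flat sides face along the frame's x axis, z is up; the frame turns with the bar. All is free for 10 mm below the bar's underside beyond 8 mm from the axis. Taps stand 120 mm apart on one fixed manifold, in a straight row
Mind the look-alikes: they are no part of the job. What is meant by the open_cup is not green or purple, and is the larger of those in its own colour.

How it is judged:
At the end, for the whole second after the job is handed in: The tap over the open cup stands at 45 degrees, give or take 12, and is at rest; the other two are less than 0.4 rad (23 degrees) open; the open cup stands upright within 30 mm of where it was (((horizontal distance between open_cup and left_grip below 0.115 m and value of joint tap_left between 0.575 and 0.995 rad and value of joint each of tap_middle, tap_right below 0.4 rad) or (horizontal distance between open_cup and middle_grip below 0.115 m and value of joint tap_middle between 0.575 and 0.995 rad and value of joint each of tap_left, tap_right below 0.4 rad) or (horizontal distance between open_cup and right_grip below 0.115 m and value of joint tap_right between 0.575 and 0.995 rad and value of joint each of tap_left, tap_middle below 0.4 rad)) and not (distance of open_cup from where it was at the start of the episode above 0.03 m or angle between open_cup's own z axis and vertical above 0.3 rad) and velocity of joint tap_left between -0.05 and 0.05 rad/s and velocity of joint tap_middle between -0.05 and 0.05 rad/s and velocity of joint tap_right between -0.05 and 0.05 rad/s); the robot touches nothing.
It fails at once if a tap that is not over the open cup was opened (beyond 0.4 rad) ((not (horizontal distance between open_cup and left_grip below 0.115 m) and value of joint tap_left above 0.4 rad) or (not (horizontal distance between open_cup and middle_grip below 0.115 m) and value of joint tap_middle above 0.4 rad) or (not (horizontal distance between open_cup and right_grip below 0.115 m) and value of joint tap_right above 0.4 rad)).
It fails at once if the open cup was shifted by more than 30 mm or tipped (distance of open_cup from where it was at the start of the episode above 0.03 m or angle between open_cup's own z axis and vertical above 0.3 rad).
It also fails if it takes over 32 s, if anything falls off the work surface, if the arm or the gripper's body presses on something with over 40 N, if the wrist force passes 120 N, or if a joint passes its speed limit or range.

## Robot

A 6-joint arm with a two-finger parallel gripper is mounted at the origin on a cart in front of the work surface, level with it; the furniture and walls round the work are solid. World frame = base frame: x ahead of the robot, y to its left, z up, the work surface at z = 0. Lengths are in m, angles in rad, forces in N, time in s.
With the tool pointing down it reaches from about 0.425 to 0.95 m from the base axis. Payload 3.5 kg.
Tool frame: the origin (TCP) lies midway between the tips of the shut fingers; the grasp point (between the pads) lies 19 mm behind it; z points along the fingers, y is the line along which they close (so a half turn about z gives the same grasp; the last joint's range is limited). The gripper opens to 85 mm and grips with 20 to 120 N. Pads are 22 mm wide; open, the fingers measure 114 mm over their backs; the gripper's body (76 mm by 85 mm) begins 54 mm behind the grasp point. The pads swing forward as they close: fully open they stand 13 mm farther back than shut.
Start: joints at [-1.346, 0.286, 1.577, -0, 1.279, -0.15], TCP at [0.247, -0.628, 0.205] pointing down, gripper open.
Joint ranges: [-2.77, 2.77], [-0.9, 2.22], [0.21, 2.48], [-1.53, 4.67], [0.24, 2.81], [-2.84, 2.84]. Speed limits (rad/s): [2.79, 2.79, 3.14, 3.14, 3.14, 3.14].

## Interface

Orientations are given as a unit quaternion [x, y, z, w].
In Python, from plant import ctrl gives the robot as it stands.
- The arm moves only by the tool arm_command, never from a script. Its argument "steps" is one flat list of numbers, 5 for each row, row after row: the opening in per cent of the stroke, from 0 (shut) to 100 (fully open), then the shift along the tool's x, y, z each as a share of 25 mm, from -1 to 1, then the turn about the tool's z as a share of 0.1 rad, from -1 to 1. In form: [grip, tx, ty, tz, spin, grip, tx, ty, tz, spin, ...]. A call has 1 to 8 rows; each row shifts and turns the commanded pose from where the row before left it, along the tool's axes as they then stand; what a row does not reach is not made up. A row lasts 1/12 s, in which the tool goes at most 41.7 mm and 7.16 degrees, less where a joint would pass 70% of its speed; a pose out of reach is approached as far as the arm can. A call with a number of a shift or a turn outside -1 to 1 is refused whole. A call with a gripper value outside its range is refused whole. The fingers move at their own pace and stop on an object; "squeeze" is the grip in N (left out, the last holds). Time passes only in rows, so rows that do not move let the fingers close. It gives the time, the measured TCP pose, the force, the opening and the grip force at its end, in the units of the state.
- ctrl.get_state(): the state, without advancing time (a new reading comes with each control period).
- ctrl.read_camera(name): name is "scene" or "top"; returns the picture (480x640x3 uint8, red, green, blue); there is no depth.
- ctrl.camera_model(name): a dict with "intrinsics" (3x3 intrinsics, pixels), "rvec" (rotation vector, rad) and "tvec" (3), from world to camera coordinates, as OpenCV has them. Camera axes: x right, y down, z forward; pixel columns grow to the right and rows downward; lengths in m; the calibration is good to about 2 mm. A picture is of the moment at which its call begins. camera_model takes no time and is no camera call.
- ctrl.sign_off(): hands the job in; it is judged then, once.
The state is a dict: "time": time; "qpos": joint angles; "dq": joint speeds; "joint_efforts": joint torques, N m; "eef_pos": TCP position; "tcp_rot": TCP orientation; "contact_force": force on the tool from outside, world axes, zero at the start; "wrist_torque": the same for the moment, N m; "opening": opening from 0.0 (shut) to 1.0 (fully open); "finger_force": force on a finger pad.
Only numpy, scipy, OpenCV 4.12 (cv2) and the standard library are available. Lean on these libraries where they do the work, as an engineer would, in place of code of your own. Each camera call takes 0.05 s, during which the arm holds its last target. There are 200 camera calls.

## Working session

There is one attempt and no reset: what is moved stays moved. The work goes in short steps, Python scripts to look and compute and a tool call to move; the robot and the scene stay as the last step left them, time stands still between calls to the robot, and variables do not carry over. Pictures are saved under pics/ and viewed, at most 10 in all, crops included, and the job is handed in when it is done.

Besides the shell and the picture viewer there is one more tool, called after ">>>" as a command line: name --argument value ..., lists and objects as JSON in quotes. arm_command: Moves the arm, as the interface text tells. Its arguments: {"type":"object","properties":{"steps":{"type":"array","items":{"type":"number"}},"squeeze":{"type":"number"}},"required":["steps"]}

```bash
mkdir -p pics; cat > h.py <<'E'
import numpy as np, cv2
from plant import ctrl
def cam(n):
    m=ctrl.camera_model(n); K=np.array(m["intrinsics"],float); R=cv2.Rodrigues(np.array(m["rvec"],float))[0]; t=np.array(m["tvec"],float).ravel()
    return K,R,t
def onplane(n,uv,z):
    K,R,t=cam(n); c=-R.T@t
    d=R.T@np.linalg.inv(K)@np.array([uv[0],uv[1],1.]); return c+d*(z-c[2])/d[2]
def proj(n,p):
    K,R,t=cam(n); q=K@(R@np.array(p)+t); return q[:2]/q[2]
def snap(n,f):
    im=cv2.cvtColor(np.array(ctrl.read_camera(n)),cv2.COLOR_RGB2BGR); cv2.imwrite("pics/"+f+".png",im); return im
E
python3 - <<'E'
from h import *
for n in("scene","top"):
    snap(n,n+"0"); K,R,t=cam(n); print(n,-R.T@t,R[2],K[0,0])
print(ctrl.get_state())
E
```

```text
scene [0.19728481 0.41867373 0.80096815] [ 0.33791543 -0.51180286 -0.78985505] 502.7423215959859
top [ 0.37405072 -0.00730844  1.09638341] [ 0.11969088 -0.01457608 -0.9927042 ] 603.1754036400531
{'time': 0.1, 'qpos': array([-1.34596971e+00,  2.87135045e-01,  1.57802769e+00,  8.21080201e-06,
        1.27861822e+00, -1.49992539e-01]), 'dq': array([-0.00088114,  0.00049019, -0.00026679,  0.00081915, -0.00190444,
       -0.00073268]), 'joint_efforts': array([ 5.66399194e-04, -4.07293618e+01, -2.93698776e+01, -1.56824181e-04,
        3.39373830e-03, -6.50589385e-06]), 'eef_pos': array([ 0.24700716, -0.627479  ,  0.20344849]), 'tcp_rot': array([ 9.82489797e-01,  1.86313181e-01, -3.70030043e-05, -1.09353292e-03]), 'contact_force': array([-0.27425955, -0.61086085,  0.10841455]), 'wrist_torque': array([-0.06341867,  0.03990312, -0.04406262]), 'finger_force': 0.0, 'opening': 1.0031511375752118}
```

View pics/scene0.png

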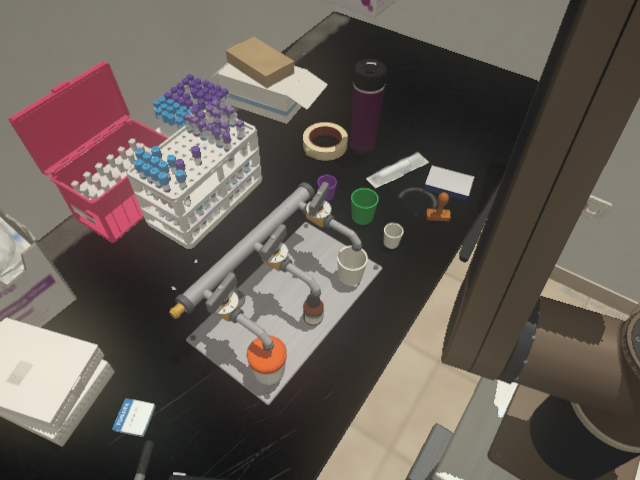

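View pics/top0.png

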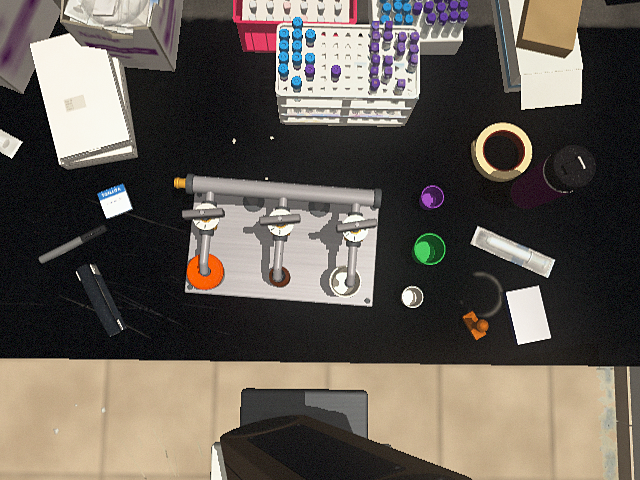

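The open white cup is under the right spout (top view about (345,282)), with its tap bar at about (355,225). The orange-lidded cup is on the left and the amber bottle in the middle.

```bash
python3 - <<'E'
from h import *
im=cv2.imread("pics/top0.png"); c=im[180:310,170:400]; cv2.imwrite("pics/c1.png",cv2.resize(c,None,fx=3.4,fy=3.4,interpolation=cv2.INTER_CUBIC))
s=cv2.imread("pics/scene0.png")[170:300,200:400]; cv2.imwrite("pics/c2.png",cv2.resize(s,None,fx=4,fy=4,interpolation=cv2.INTER_CUBIC))
for u in[(355,225),(280,222),(204,213)]: print(onplane("top",u,.176))
print(onplane("top",(345,282),.066))
E
```

```text
[ 0.51740054 -0.07668586  0.176     ]
[0.51999789 0.03916231 0.176     ]
[0.53192318 0.15656016 0.176     ]
[ 0.43568252 -0.06867324  0.066     ]
```

View pics/c1.png

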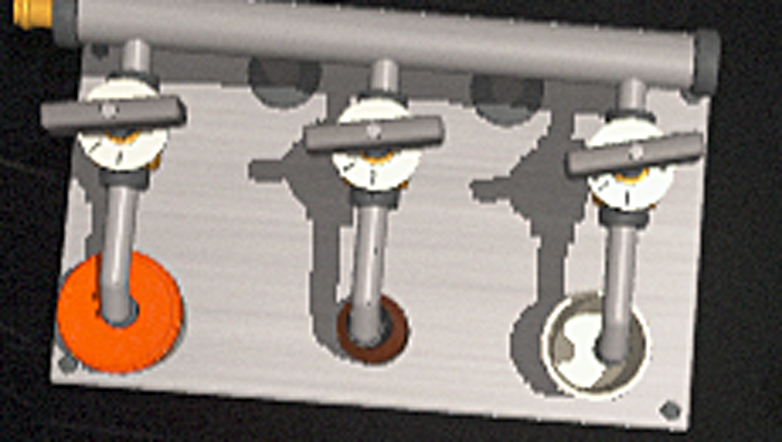

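View pics/c2.png

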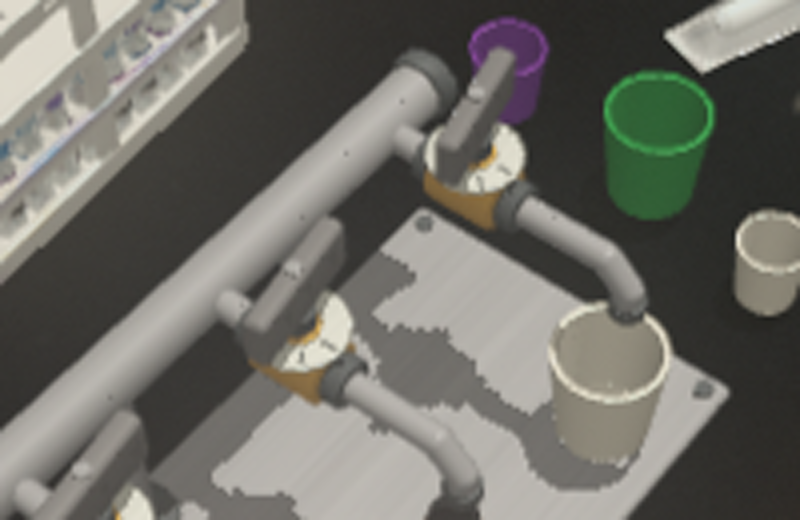

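The crop shows bar-top screws at top-view pixels (357.4,225.3) right, (280,218.5) middle and (202.9,211.2) left. The right bar's ends are at about (337,228) and (376.5,222.6), and its screw is at (319.3,194.3) in the scene view.

```bash
python3 - <<'E'
from h import *
f=lambda x,y:(170+x/3.4,180+y/3.4)
P=[onplane("top",f(*p),.176) for p in[(112,108),(374,132),(637,154)]]
for p in P: print(p.round(4))
print([np.linalg.norm(P[i]-P[i+1]) for i in(0,1)])
print("scene",onplane("scene",(319.25,194.25),.178))
b=[onplane("top",f(*p),.176) for p in[(568,163),(702,145)]]
ang=lambda d:np.degrees(np.arctan2(d[1],d[0]))
print(b,np.linalg.norm(b[0]-b[1]),(b[0]+b[1])/2,"bar",ang(b[0]-b[1]),"row",ang(P[0]-P[2]))
for e in b:
  p=(e+0);print(proj("scene",p))
s=ctrl.get_state();a=2*np.arctan2(*s["tcp_rot"][[1,0]])
R=np.array([[np.cos(a),np.sin(a)],[np.sin(a),-np.cos(a)]]) # cols tool x,y
d=P[2][:2]-s["eef_pos"][:2];print("tool shift/25mm",R.T@d/.025,"x ang",np.degrees(a))
E
```

```text
[0.5338 0.1583 0.176 ]
[0.525  0.0393 0.176 ]
[ 0.517  -0.0803  0.176 ]
[np.float64(0.11931478253443852), np.float64(0.1198689736016645)]
scene [ 0.51454443 -0.07765145  0.178     ]
[array([ 0.51231202, -0.04900909,  0.176     ]), array([ 0.5216783 , -0.10989367,  0.176     ])] 0.06160080579022127 [ 0.51699516 -0.07945138  0.176     ] bar 98.74562921207016 row 85.96808149481235
[310.88631168 205.98649817]
[326.04156742 182.15490213]
tool shift/25mm [ 18.0627008  -16.41269292] x ang 21.47541972203986
```

>>> arm_command --steps '[40,0,0,-1,0,40,0,0,-1,0,40,1,-0.9,0,0,40,1,-0.9,0,0,40,1,-0.9,0,0,40,1,-0.9,0,0,40,1,-0.9,0,0,40,1,-0.9,0,0]'

```text
time: 0.77
eef_pos: [0.3376, -0.4457, 0.254]
tcp_rot: [0.983, 0.186, -0.0, -0.001]
contact_force: [0.7, 0.3, 0.4]
opening: 0.402
finger_force: 0.0
```

>>> arm_command --steps '[40,1,-0.9,0,0,40,1,-0.9,0,0,40,1,-0.9,0,0,40,1,-0.9,0,0,40,1,-0.9,0,0,40,1,-0.9,0,0,40,1,-0.9,0,0,40,1,-0.9,0,0]'

```text
time: 1.43
eef_pos: [0.4577, -0.2051, 0.2543]
tcp_rot: [0.983, 0.186, -0.0, -0.0]
contact_force: [0.1, -0.8, -0.0]
opening: 0.398
finger_force: 0.0
```

>>> arm_command --steps '[40,1,-1,0,0,40,1,-1,0,0,40,1,-1,0,0,40,1,-1,0,0,40,0,0,0,-1,40,0,0,0,-1,40,0,0,0,-1,40,0,0,0,-1]'

```text
time: 2.1
eef_pos: [0.5137, -0.0766, 0.2541]
tcp_rot: [0.925, 0.381, -0.0, -0.0]
contact_force: [-0.4, 0.6, -0.1]
opening: 0.403
finger_force: 0.0
```

>>> arm_command --steps '[40,0,0,0,-1,40,0,0,0,-1,40,0,0,0,-1,40,0,0,0,-1,40,0,0,0,-1,40,0,0,0,-1,40,0,0,0,-1,40,0,0,0,-1]'

```text
time: 2.77
eef_pos: [0.5136, -0.077, 0.2541]
tcp_rot: [0.704, 0.71, -0.0, -0.001]
contact_force: [-0.4, -0.6, -0.5]
opening: 0.397
finger_force: 0.0
```

>>> arm_command --steps '[40,0,0,0,-1,40,0,0,0,-0.5,40,0,0,0,0,40,0,0,0,0]'

```text
time: 3.1
eef_pos: [0.5137, -0.0771, 0.2543]
tcp_rot: [0.651, 0.759, -0.0, -0.0]
contact_force: [-0.3, -1.2, 0.8]
opening: 0.402
finger_force: 0.0
```

```bash
cat > rel.py <<'E'
from h import *
s=ctrl.get_state();q=s["tcp_rot"];a=2*np.arctan2(q[1],q[0])
R=np.array([[np.cos(a),np.sin(a)],[np.sin(a),-np.cos(a)]])
print(s["time"],s["eef_pos"],np.degrees(a),s["opening"],s["contact_force"],"shift",R.T@(np.array([.516,-.079])-s["eef_pos"][:2])/.025,"q",q)
E
python3 rel.py
```

```text
3.1 [ 0.51371818 -0.07711301  0.25428248] 98.73952869352055 0.4021746749109832 [-0.25684348 -1.24664898  0.78456341] shift [-0.08847132  0.07874446] q [ 6.51174751e-01  7.58927720e-01 -1.33740074e-04 -3.75561133e-04]
```

>>> arm_command --steps '[40,-0.09,0.08,0.8,0,40,0,0,0.8,0,40,0,0,0.8,0,40,0,0,0.7,0,40,0,0,0.7,0,40,0,0,0.4,0,40,0,0,0,0]'

```text
time: 3.68
eef_pos: [0.5144, -0.0785, 0.1467]
tcp_rot: [0.651, 0.759, -0.001, -0.003]
contact_force: [0.1, 1.0, 0.2]
opening: 0.401
finger_force: 0.0
```

>>> arm_command --squeeze 25 --steps '[0,0,0,0,0,0,0,0,0,0,0,0,0,0,0,0,0,0,0,0,0,0,0,0,0,0,0,0,0,0]'

```text
time: 4.18
eef_pos: [0.5166, -0.0792, 0.1503]
tcp_rot: [0.651, 0.759, 0.0, 0.001]
contact_force: [0.3, -0.8, -1.4]
opening: -0.004
finger_force: 0.0
```

```bash
python3 rel.py
```

```text
4.1833 [ 0.5165958  -0.07919064  0.15034998] 98.82217862624356 -0.003631562539269236 [ 0.27888817 -0.76416231 -1.4133249 ] shift [ 0.01119052 -0.02238062] q [6.50627152e-01 7.59397130e-01 1.96820138e-04 5.19051040e-04]
```

```bash
python3 - <<'E'
from h import *
a=snap("top","t1")[150:310,230:430]; s=snap("scene","s1")[110:310,220:420]
cv2.imwrite("pics/c3.png",np.hstack([cv2.resize(a,(500,400)),cv2.resize(s,(300,300))[:, :].repeat(1,0) if 0 else cv2.resize(s,(300,400))]))
E
```

```text
(no output)
```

View pics/c3.png

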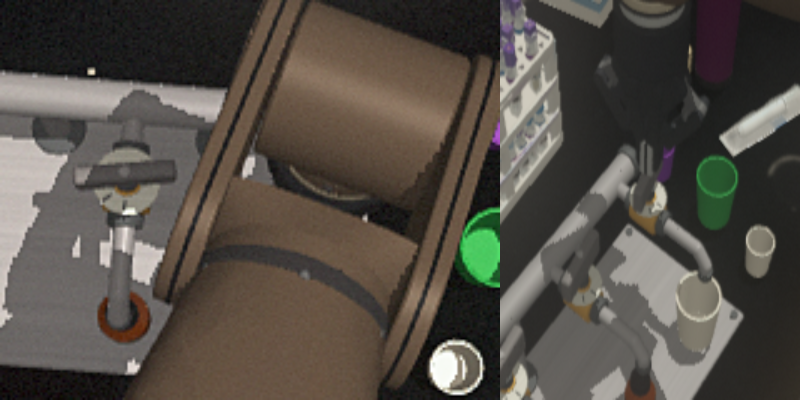

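View pics/s1.png

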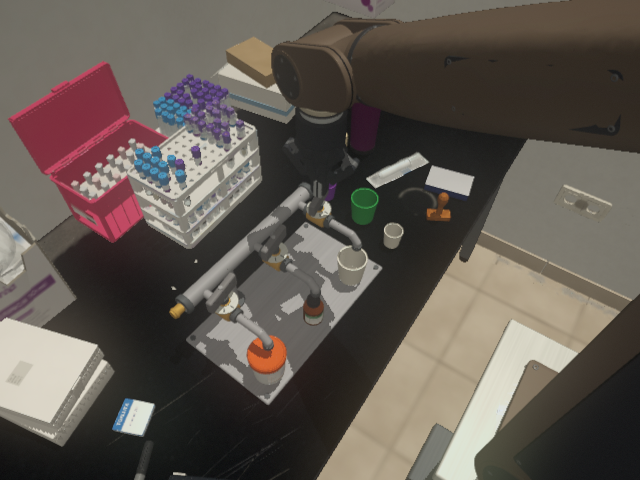

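The arm hides the right tap in the top view. In the scene view the fingers are at about (318,190), over the bar, but too small to judge, so I'll zoom in.

```bash
python3 - <<'E'
from h import *
a=cv2.imread("pics/s1.png");b=cv2.imread("pics/scene0.png")
f=lambda i:cv2.resize(i[130:230,285:355],(399,570),interpolation=cv2.INTER_CUBIC)
cv2.imwrite("pics/c4.png",np.hstack([f(a),f(b)]))
print(proj("scene",ctrl.get_state()["eef_pos"]),ctrl.get_state()["opening"],ctrl.get_state()["finger_force"])
E
```

```text
[318.5881081  204.36391068] -0.0005681457263332813 0.0
```

View pics/c4.png

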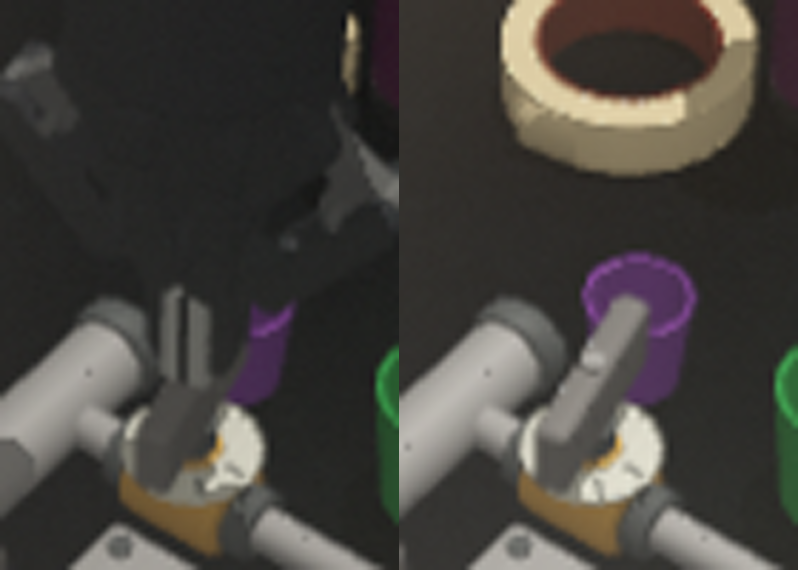

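The fingers look shut with the bar dark under them, and the opening reads 0, so I doubt the grasp. I'll reopen and compare brightened crops.

>>> arm_command --steps '[40,0,0,0,0,40,0,0,0,0,40,0,0,0,0,40,0,0,0,0]'

```text
time: 4.62
eef_pos: [0.5163, -0.0791, 0.1497]
tcp_rot: [0.651, 0.759, -0.0, -0.0]
contact_force: [-0.1, 0.9, -0.3]
opening: 0.402
finger_force: 0.0
```

```bash
python3 - <<'E'
from h import *
a=cv2.imread("pics/s1.png");b=snap("scene","s2")
g=lambda i:(255*(i/255.)**.45).astype(np.uint8)
f=lambda i:g(cv2.resize(i[165:225,295:345],(400,480),interpolation=cv2.INTER_CUBIC))
cv2.imwrite("pics/c5.png",np.hstack([f(a),f(b)]))
s=ctrl.get_state();print(s["eef_pos"],s["opening"],s["contact_force"])
for p in [(.5166,-.0792,.176),(.5166,-.0792,.15),(.5123,-.049,.176),(.5217,-.11,.176),(.5336,-.0766,.150),(.4996,-.0818,.150)]:
  print(p,(proj("scene",p)-[295,165])*8)
E
```

```text
[ 0.51626113 -0.07909283  0.14965809] 0.40129078668239343 [-0.9086096  -0.85394661  0.56990001]
(0.5166, -0.0792, 0.176) [189.82134597 232.12915914]
(0.5166, -0.0792, 0.15) [188.17141323 314.47633855]
(0.5123, -0.049, 0.176) [127.1138033  327.94289833]
(0.5217, -0.11, 0.176) [248.51530977 136.90947464]
(0.5336, -0.0766, 0.15) [116.94626826 289.4121106 ]
(0.4996, -0.0818, 0.15) [260.11722113 339.7941688 ]
```

View pics/c5.png

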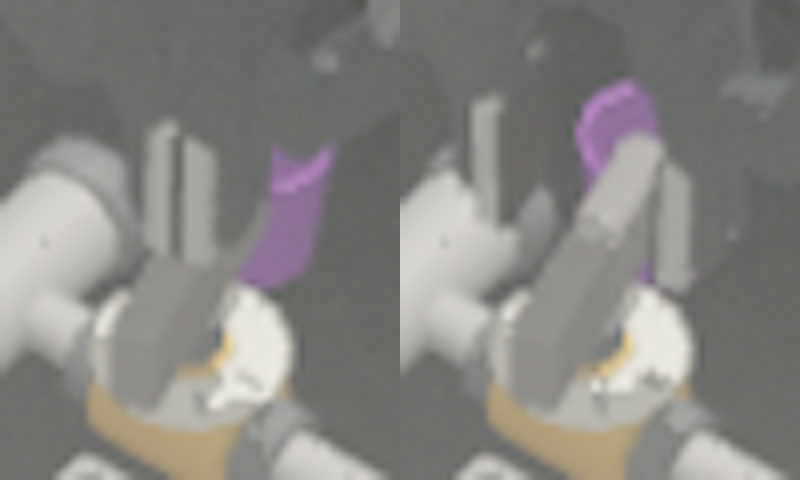

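With the fingers open at 40% they straddle the bar: right fingertip at crop (672,288), about 20–30 mm higher than the reported TCP implies. When shut they ended just above the bar, so the tool really sits about 25 mm too high. I'll go down gently and try again.

>>> arm_command --steps '[40,0,0,0.2,0,40,0,0,0.2,0,40,0,0,0.2,0,40,0,0,0,0]'

```text
time: 5.0
eef_pos: [0.5152, -0.0787, 0.1329]
tcp_rot: [0.651, 0.759, -0.001, -0.001]
contact_force: [-0.1, 0.8, -0.3]
opening: 0.4
finger_force: 0.0
```

>>> arm_command --squeeze 25 --steps '[0,0,0,0,0,0,0,0,0,0,0,0,0,0,0,0,0,0,0,0,0,0,0,0,0]'

```text
time: 5.42
eef_pos: [0.518, -0.0789, 0.1347]
tcp_rot: [0.651, 0.759, 0.002, 0.002]
contact_force: [5.6, 1.3, -3.9]
opening: 0.129
finger_force: 29.7
```

Gripped: opening 0.129 (about 11 mm) and 30 N on the pad. Now I'll turn counter-clockwise by 0.56 rad.

>>> arm_command --steps '[0,0,0.08,0,-0.7,0,0,0,0,-0.7,0,0,0,0,-0.7,0,0,0,0,-0.7,0,0,0,0,-0.7,0,0,0,0,-0.7,0,0,0,0,-0.7,0,0,0,0,-0.7]'

```text
time: 6.08
eef_pos: [0.5175, -0.0791, 0.1347]
tcp_rot: [0.414, 0.91, -0.001, -0.001]
contact_force: [-0.7, -1.5, -0.0]
opening: 0.126
finger_force: 30.3
```

>>> arm_command --steps '[0,0,0,0,0,0,0,0,0,0,0,0,0,0,0]'

```text
time: 6.33
eef_pos: [0.5175, -0.0791, 0.1346]
tcp_rot: [0.416, 0.909, -0.001, -0.001]
contact_force: [-3.7, -1.1, 0.2]
opening: 0.132
finger_force: 30.4
```

```bash
python3 rel.py
```

```text
6.3333 [ 0.51750991 -0.07908924  0.13462614] 130.85412730438708 0.13216691028733105 [-3.65761014 -1.13774702  0.20903204] shift [ 0.04220744 -0.04334762] q [ 4.15850999e-01  9.09432050e-01 -7.62350071e-04 -8.43744742e-04]
```

>>> arm_command --steps '[40,0,0,0,0,40,0,0,0,0,40,0,0,0,0,40,0,0,0,0,40,0,0,-0.5,0,40,0,0,-1,0,40,0,0,-1,0,40,0,0,-1,0]'

```text
time: 7.0
eef_pos: [0.5183, -0.0787, 0.2241]
tcp_rot: [0.415, 0.91, 0.0, 0.0]
contact_force: [-0.0, 0.2, 0.6]
opening: 0.398
finger_force: 0.0
```

>>> arm_command --steps '[40,0,0,-1,0,40,-0.75,-0.65,0,0,40,-0.75,-0.65,0,0,40,-0.75,-0.65,0,0,40,-0.75,-0.65,0,0,40,-0.75,-0.65,0,0,40,-0.75,-0.65,0,0,40,-0.75,-0.65,0,0]'

```text
time: 7.67
eef_pos: [0.5184, -0.2537, 0.2486]
tcp_rot: [0.415, 0.91, 0.0, 0.001]
contact_force: [0.0, 0.1, 0.6]
opening: 0.396
finger_force: 0.0
```

>>> arm_command --steps '[40,-0.75,-0.65,0,0,40,-0.75,-0.65,0,0,40,-0.75,-0.65,0,0,40,-0.75,-0.65,0,0,40,0,0,0,0,40,0,0,0,0]'

```text
time: 8.17
eef_pos: [0.5182, -0.3528, 0.2479]
tcp_rot: [0.416, 0.909, 0.0, 0.0]
contact_force: [-0.2, -1.0, 0.5]
opening: 0.398
finger_force: 0.0
```

```bash
python3 - <<'E'
from h import *
c=snap("top","t3")[180:310,170:400]; cv2.imwrite("pics/c6.png",cv2.resize(c,None,fx=3.4,fy=3.4,interpolation=cv2.INTER_CUBIC))
s=ctrl.get_state();print(s["time"],s["eef_pos"],s["contact_force"])
E
```

```text
8.2167 [ 0.51831659 -0.35178737  0.24782122] [-0.44089119  0.74163139 -0.40153887]
```

View pics/c6.png

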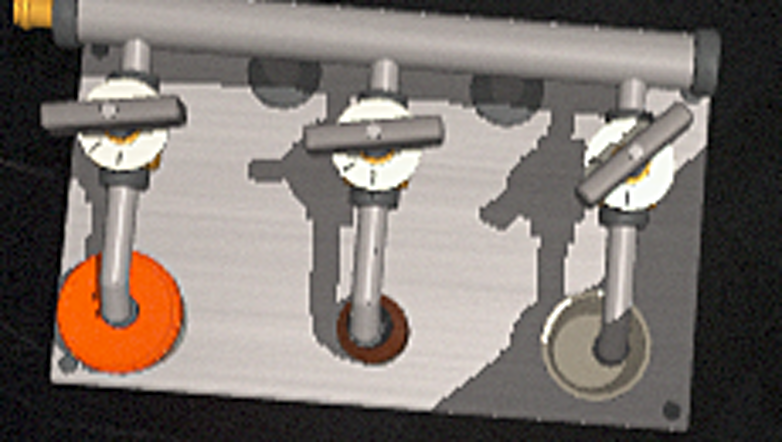

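The right bar now runs from about (586,196) to (685,113) in the crop. That is 40° to the image, or about 45° from the row. The other taps and the cup have not moved.

```bash
python3 -c "
from plant import ctrl
print(ctrl.sign_off())"
```

```text
the job is handed in; nothing more can be done
None
```

I turned the right tap, the one over the open cup, counter-clockwise to about 45° and let go; the last picture shows the cup and the other two taps unmoved, and the job is handed in (no verdict came back).

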